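# Seat three capped stubs and start the brazing cycle

### The job

In the brazing fixture, press the three capped copper stubs down lightly with a fingertip, in order from shortest to tallest, each until its collar sits on its seat ring, and then press the large button on the control console and let it come back up. Only touch and press: do not lift or pull out any stub, leave the small button alone and do not disturb the other loose things on the bench.

Things in the scene. Friction and masses are not known exactly. Their poses are not given: they have to be found in the camera images.
- fixture: Fixed dark steel block 60 (x) x 220 (y) x 30 (height) mm with 10 mm high flanges, 45 mm wide, along its long sides. Three 23 mm nests along its y at -72, 0, +72 mm; on each a steel seat ring, 38 mm diameter, top 35 mm above the bench. Nest floors slide down with friction (4 N, no spring), stay where left; after 8 mm the collar meets the ring, which yields 3 N/mm up to 5 mm. Origin: centre of underside; z up.
- stub_short: Shortest stub: 60 mm tall, plain copper, 22 mm diameter, flat closed top (16 mm flat), collar 32 mm in diameter with its underside 23 mm above the foot. Loose, upright in any of the three nests. At first its foot is 20 mm above the bench and the collar 8 mm above its seat ring; when home the collar lies on the ring, the foot 12 mm above the bench. Origin: centre of its underside, z up.
- stub_mid: Middle stub: 85 mm tall, plain copper, 22 mm diameter, flat closed top (16 mm flat), collar 32 mm in diameter with its underside 23 mm above the foot. Loose, upright in any of the three nests. At first its foot is 20 mm above the bench and the collar 8 mm above its seat ring; when home the collar lies on the ring, the foot 12 mm above the bench. Origin: centre of its underside, z up.
- stub_tall: Tallest stub: 110 mm tall, plain copper, 22 mm diameter, flat closed top (16 mm flat), collar 32 mm in diameter with its underside 23 mm above the foot. Loose, upright in any of the three nests. At first its foot is 20 mm above the bench and the collar 8 mm above its seat ring; when home the collar lies on the ring, the foot 12 mm above the bench. Origin: centre of its underside, z up.
- stub_short_top (a point): Centre of the closed top of the shortest stub, the spot to press straight down. Press lightly: it moves at 2 to 5 N; over 30 N counts as too hard.
- stub_mid_top (a point): Centre of the closed top of the middle stub, the spot to press straight down. Press lightly: it moves at 2 to 5 N; over 30 N counts as too hard.
- stub_tall_top (a point): Centre of the closed top of the tallest stub, the spot to press straight down. Press lightly: it moves at 2 to 5 N; over 30 N counts as too hard.
- console: Fixed control console: grey box 150 (x) x 180 (y) x 70 (height) mm; on its aluminium top, in its own frame, a large round button (x -30, y +45 mm), a small one (x -30, y -45), a dial (x +42, y +52) and a screen. Stands to the right or left of the fixture. Origin: centre of its underside, z up.
- start_top (a point): Centre of the top of the large round grey button (38 mm diameter) in a black housing on the console; pressed straight down.
- start (a joint): Travel of the large button: 0 up, 0.006 m fully down; spring, 5 N at full travel; it counts as pressed beyond 0.004 m and returns by itself. Over 40 N on it counts as too hard.
- small (a joint): Travel of the small round button (18 mm diameter) beside it, 0 up; not to be pressed.
- flux_jar: Bystander: closed jar 36 mm diameter, 45 mm tall, loose, between fixture and console. Origin: centre of underside.
- coupling: Bystander: copper ring 28 mm diameter, 24 mm tall, loose, standing on the fixture's far flange. Origin: centre of underside.
- tee: Bystander: copper tee fitting 70 mm long, loose, lying on the bench beyond the work. Origin: under the crossing.
- wire_brush: Bystander: loose brush lying on the bench beyond the work.
- wrench: Bystander: loose wrench lying on the bench beyond the work.
- weight: Bystander: brass cylinder 44 mm diameter, 50 mm tall, 0.4 kg, loose, at the right end of the work. Origin: centre of underside.
Mind the look-alikes: they are no part of the job. What is shaped like the stub_short but green is not meant.

How it is judged:
On the way, in this order (a step that is already met when the one before it is completed fails the run):
1. the shortest stub is pressed home (z of stub_short in the frame of fixture below 0.0143 m), for 0.1 s.
2. the middle stub is pressed home (z of stub_mid in the frame of fixture below 0.0143 m), for 0.1 s.
3. the tallest stub is pressed home (z of stub_tall in the frame of fixture below 0.0143 m), for 0.1 s.
4. the large button is pressed (value of joint start above 0.004 m), for 0.04 s.
At the end, for the whole second after the job is handed in: All three stubs stand upright (within 0.12 rad), at rest, in the nests with their collars on the seat rings (foot less than 14.3 mm above the bench, 12 mm when exactly home), and both buttons are up (less than 1.5 mm) (z of each of stub_short, stub_mid, stub_tall in the frame of fixture below 0.0143 m and angle between each of stub_short, stub_mid, stub_tall's own z axis and vertical below 0.12 rad and linear speed of each of stub_short, stub_mid, stub_tall below 0.02 m/s and value of joint each of start, small below 0.0015 m); the robot touches nothing.
It fails at once if a stub pressed (over 3.5 mm) before a shorter one is home, or the large button (over 2 mm) before all three are ((z of any of stub_mid, stub_tall in the frame of fixture below 0.0165 m and not (z of stub_short in the frame of fixture below 0.0143 m)) or (z of stub_tall in the frame of fixture below 0.0165 m and not (z of stub_mid in the frame of fixture below 0.0143 m)) or (value of joint start above 0.002 m and not (z of each of stub_short, stub_mid, stub_tall in the frame of fixture below 0.0143 m))).
It fails at once if the small button pressed (over 2 mm) (value of joint small above 0.002 m).
It fails at once if a stub lifted (5 mm above its starting height) or tipped (z of any of stub_short, stub_mid, stub_tall in the frame of fixture above 0.025 m or angle between any of stub_short, stub_mid, stub_tall's own z axis and vertical above 0.3 rad).
It fails at once if a stub pressed harder than 30 N, or the console harder than 40 N (contact force between any of the fingers, the arm and stub_short above 30 N or contact force between any of the fingers, the arm and stub_mid above 30 N or contact force between any of the fingers, the arm and stub_tall above 30 N or contact force between any of the fingers, the arm and console above 40 N).
It fails at once if a bystander moved more than 25 mm (distance of any of flux_jar, coupling, tee, wire_brush, wrench, weight from where it was at the start of the episode above 0.025 m).
It also fails if it takes over 61 s, if anything falls off the work surface, if the arm or the gripper's body presses on something with over 40 N, if the wrist force passes 120 N, or if a joint passes its speed limit or range.

### The arm

A 6-joint arm with a two-finger parallel gripper is mounted at the origin on the work surface. World frame = base frame: x ahead of the robot, y to its left, z up, the work surface at z = 0. Lengths are in m, angles in rad, forces in N, time in s.
With the tool pointing down it reaches from about 0.35 to 0.975 m from the base axis. Payload 4.9 kg.
Tool frame: the origin (TCP) lies where the fingers leave the gripper's body, on its centre line; the fingertips stand 73 mm ahead of it and the grasp point (between the pads) lies 54 mm ahead of it; z points along the fingers, y is the direction in which the jaws open and shut (so a half turn about z gives the same grasp; the last joint's range is limited). The gripper opens to 85 mm and grips with 20 to 120 N. Pads are 22 mm wide; open, the fingers measure 114 mm over their backs; the gripper's body (76 mm by 85 mm) begins 54 mm behind the grasp point. The pads swing forward as they close: fully open they stand 13 mm farther back than shut.
Start: joints at [0.999, 0.053, 1.613, -0, 1.476, -0.119], TCP at [0.273, 0.562, 0.304] pointing down, gripper open.
Joint ranges: [-3.01, 3.01], [-1.01, 2.22], [0.06, 2.58], [-1.02, 4.17], [0.09, 2.62], [-3.14, 3.14]. Speed limits (rad/s): [2.57, 2.57, 3.14, 3.14, 3.14, 3.14].

### API

Orientations are given as a rotation vector (axis times angle).
In Python, from station import monitor, vision, workorder gives the robot as it stands.
- The arm moves only by the tool arm_command, never from a script. Its argument "rows" is text: rows parted by semicolons, each of 6 numbers parted by spaces: the shift along the world's x, y, z in mm, then the turn, a rotation vector about the world's x, y, z in degrees. In form: tx ty tz wx wy wz; .... A call has 1 to 12 rows; each row is the pose to reach, as a shift and turn from the pose measured when the call began; what a row does not reach only later rows make up. A row lasts 1/8 s, in which the tool goes at most 62.5 mm and 10.7 degrees, less where a joint would pass 70% of its speed; a pose out of reach is approached as far as the arm can. A call with a gripper value outside its range is refused whole. "jaw" is the opening, from 0 (shut) to 1 (fully open), set as the call begins (left out, the last holds). The fingers move at their own pace and stop on an object; "squeeze" is the grip in N (left out, the last holds). Time passes only in rows, so rows that repeat a pose let the fingers close. It gives the time, the measured TCP pose, the force and the opening at its end, in the units of the state.
- monitor.get_obs(): the state, without advancing time (a new reading comes with each control period).
- vision.get_image(name): name is "scene" or "top" or "wrist"; returns a dict with "frame" (384x512x3 uint8, red, green, blue), "vfov" (degrees; the focal length in pixels is half the picture's height over the tangent of half this angle, whatever the lens; pixels are square), "cx", "cy" (the principal point, pixels), "distortion" ([k1, k2, p1, p2, k3] as OpenCV has them; the pictures are not rectified), "R" (3x3) and "t" (3): a world point X has camera coordinates R X + t; the wrist camera has in their place "T_tool_cam" (4x4, takes a point from camera to tool coordinates, whose origin is the TCP and whose axes are the flange's). Camera axes: x right, y down, z forward; pixel columns grow to the right and rows downward; lengths in m; the calibration is good to about 2 mm. A picture is of the moment at which its call begins: read the wrist's pose just before it. There is no depth.
- workorder.finish_job(): hands the job in, once; it reports no verdict.
The state is a dict: "t": time; "q": joint angles; "dq": joint speeds; "effort": joint torques, N m; "tool_pos": TCP position; "tool_rot": TCP orientation; "contact_force": force on the tool from outside, world axes, zero at the start; "wrist_torque": the same for the moment, N m; "opening": finger opening in m.
Only numpy, scipy, OpenCV 4.12 (cv2) and the standard library are available. Lean on these libraries where they do the work, as an engineer would, in place of code of your own. Each camera call takes 0.05 s, during which the arm holds its last target. There are 200 camera calls.

## Working session

There is one attempt and no reset: what is moved stays moved. The work goes in short steps, Python scripts to look and compute and a tool call to move; the robot and the scene stay as the last step left them, time stands still between calls to the robot, and variables do not carry over. Pictures are saved under pics/ and viewed, about 8 in all and at most 12, crops included, and the job is handed in when it is done.

Besides the shell and the picture viewer there is one more tool, called after "Emit:" by a JSON object that holds its "method" and its "body". arm_command: Moves the arm, as the interface text tells. Its arguments: {"type":"object","properties":{"rows":{"type":"string"},"jaw":{"type":"number"},"squeeze":{"type":"number"}},"required":["rows"]}

```bash
ls; mkdir -p pics; cat > h.py <<'E'
import numpy as np, cv2
from station import monitor, vision, workorder
from scipy.spatial.transform import Rotation as Ro
def grab(n):
    o=monitor.get_obs(); d=vision.get_image(n); f=d['frame']
    h=f.shape[0]; F=h/2/np.tan(np.radians(d['vfov'])/2)
    K=np.array([[F,0,d['cx']],[0,F,d['cy']],[0,0,1]])
    if 'R' in d: R,t=np.array(d['R']),np.array(d['t'])
    else:
        T=np.eye(4);T[:3,:3]=Ro.from_rotvec(o['tool_rot']).as_matrix();T[:3,3]=o['tool_pos']
        W=np.linalg.inv(T@np.array(d['T_tool_cam']));R,t=W[:3,:3],W[:3,3]
    return f,(K,np.array(d['distortion'],float),R,t)
def ray(c,u,v):
    K,D,R,t=c; p=cv2.undistortPoints(np.array([[[u,v]]],float),K,D)[0,0]
    return -R.T@t, R.T@np.array([p[0],p[1],1])
def onz(c,u,v,z):
    o,d=ray(c,u,v); return o+d*(z-o[2])/d[2]
def proj(c,X):
    K,D,R,t=c; return cv2.projectPoints(np.array(X,float).reshape(-1,1,3),cv2.Rodrigues(R)[0],t,K,D)[0][:,0]
def save(n,f): cv2.imwrite('pics/'+n,f[:,:,::-1])
E
python3 - <<'E'
from h import *
o=monitor.get_obs(); print(o['t'],o['tool_pos'],o['tool_rot'],o['contact_force'],o['opening'])
import pickle
for n in('scene','top'):
    f,c=grab(n); save(n+'.png',f); pickle.dump((f,c),open(n+'.pkl','wb'));print(n,-c[2].T@c[3],c[0][0,0])
E
```

```text
pics
0.0 [0.27317266 0.5616204  0.302685  ] [-7.05072441e-01 -3.06072721e+00  2.97565536e-03] [-0.16744709  1.06737257 -0.45193616] 0.08539510618262364
scene [ 1.3788326  -0.14097738  0.7144709 ] 449.375417601623
top [ 0.38381349 -0.09335828  1.12937839] 392.87285944501457
```

View pics/top.png

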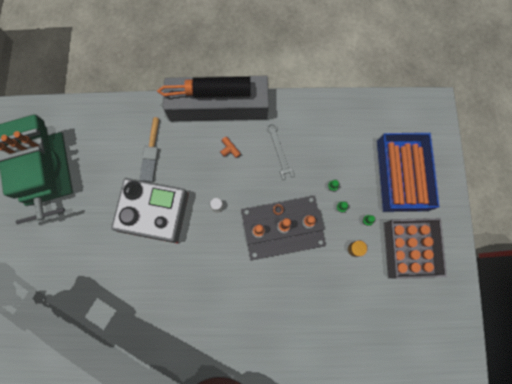

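View pics/scene.png

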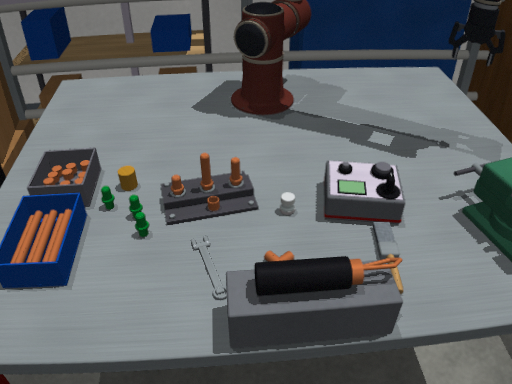

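Candidates for the stubs in top view: copper tops at (310,221), (287,225), (258,231) in the fixture; green look-alikes at (334,185), (343,207), (369,220); coupling at (278,209); rack of copper caps (413,250). From the scene view the one at (310,221) is the short one, (287,225) is tall and (258,231) is mid. The large button is at (128,216), the small one at (160,222) and the dial at (133,188). I'll check these in one close crop.

```bash
python3 - <<'E'
from h import *
import pickle
f,c=pickle.load(open('top.pkl','rb')); g,s=pickle.load(open('scene.pkl','rb'))
z=lambda a,k:cv2.resize(a,None,fx=k,fy=k,interpolation=cv2.INTER_CUBIC)
A=z(f[190:265,235:335],4); B=z(f[170:245,105:205],4)
C=z(g[140:215,160:260],4); D=z(g[150:225,315:415],4)
save('crop.png',np.vstack([np.hstack([A,B]),np.hstack([C,D])]))
E
```

```text
(no output)
```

View pics/crop.png

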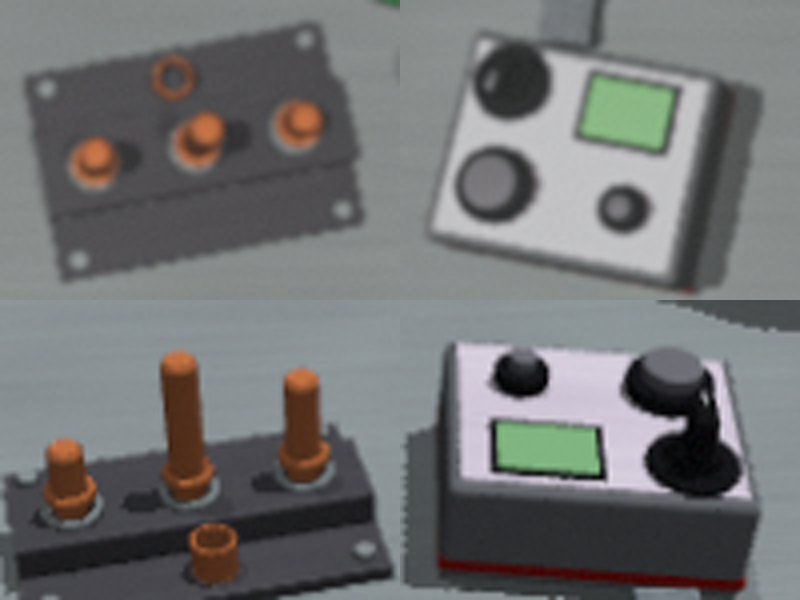

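```bash
python3 - <<'E'
from h import *
import pickle
f,c=pickle.load(open('top.pkl','rb')); g,s=pickle.load(open('scene.pkl','rb'))
def px(x,y,ox,oy): return (x+.5)/4-.5+ox,(y+.5)/4-.5+oy
def tri(a,b):
    o1,d1=ray(c,*a);o2,d2=ray(s,*b)
    k=np.linalg.lstsq(np.c_[d1,-d2],o2-o1,rcond=None)[0]
    p,q=o1+k[0]*d1,o2+k[1]*d2; return (p+q)/2*1e3,np.linalg.norm(p-q)*1e3
T=dict(short=((303,121),(67,146),.08),tall=((207,131),(179,60),.13),mid=((97,155),(301,78),.105))
for n,(a,b,z) in T.items():
    a=px(*a,235,190);b=px(*b,160,140)
    print(n,(onz(c,*a,z)*1e3).round(),(onz(s,*b,z)*1e3).round(),tri(a,b))
for n,a,b in (('start',(88,182),(271,65)),('small',(222,208),(122,60)),('lever',(90,82),(305,72)),('lever base',(112,80),(293,160))):
    a=px(*a,105,170);b=px(*b,315,150); print(n,tri(a,b),(onz(c,*a,.09)*1e3).round(),(onz(s,*b,.09)*1e3).round())
for x,y in((28,75),(320,22),(365,225),(65,280)): print((onz(c,*px(x,y,235,190),.01)*1e3).round())
for x,y in((75,38),(325,78),(30,235),(270,275)): print((onz(c,*px(x,y,105,170),.07)*1e3).round())
E
```

```text
short [ 520. -255.   80.] [ 524. -254.   80.] (array([ 520.67902008, -254.59106262,   77.69002313]), np.float64(0.6284007473829761))
tall [ 509. -185.  130.] [ 514. -184.  130.] (array([ 509.17501757, -185.0056445 ,  126.70665665]), np.float64(0.6503167828786663))
mid [ 498. -115.  105.] [ 503. -114.  105.] (array([ 497.99489424, -114.45004726,  101.70855893]), np.float64(0.9344959172202683))
start (array([541.00458978, 238.70858378,  91.02318547]), np.float64(1.5407058779976188)) [541. 240.  90.] [540. 238.  90.]
small (array([522.77640448, 149.72529956,  86.66368605]), np.float64(1.3865131523909973)) [522. 148.  90.] [527. 149.  90.]
lever (array([601.88011945, 230.10635437, 129.81869676]), np.float64(2.826513690675251)) [610. 241.  90.] [549. 257.  90.]
lever base (array([614.20092376, 230.43471104,  76.62278718]), np.float64(0.04073456934666212)) [611. 226.  90.] [630. 223.  90.]
[567. -68.  10.]
[ 602. -281.   10.]
[ 454. -306.   10.]
[420. -92.  10.]
[646. 260.  70.]
[614.  84.  70.]
[508. 285.  70.]
[479. 119.  70.]
```

Emit:
{"method": "arm_command", "body": {"rows": "20 -60 0 0 0 -10;38 -122 0 0 0 -20;56 -183 0 0 0 -30;74 -244 0 0 0 -40;92 -305 0 0 0 -50;110 -366 0 0 0 -55;128 -427 0 0 0 -55;146 -488 0 0 0 -55;164 -549 0 0 0 -55;182 -610 0 0 0 -55;200 -670 0 0 0 -55;212 -700 0 0 0 -55", "jaw": 0}}

```text
t: 1.6
tool_pos: [0.4851, -0.1409, 0.3023]
tool_rot: [-2.041, -2.386, 0.002]
contact_force: [0.3, -0.2, 0.7]
opening: 0.0001
```

Emit:
{"method": "arm_command", "body": {"rows": "18 -57 0 0 0 0;36 -114 0 0 0 0;36 -114 -30 0 0 0;36 -114 -60 0 0 0;36 -114 -60 0 0 0;36 -114 -60 0 0 0"}}

```text
t: 2.35
tool_pos: [0.5214, -0.2549, 0.2432]
tool_rot: [-2.041, -2.387, 0.002]
contact_force: [0.1, -0.0, 1.0]
opening: -0.0003
```

```bash
python3 - <<'E'
from h import *
f,c=grab('wrist')
o=monitor.get_obs();print(o['t'],o['tool_pos'],o['contact_force'])
R=Ro.from_rotvec(o['tool_rot']).as_matrix()
tip=o['tool_pos']+R@[0,0,.073]
P=proj(c,[[.521,-.255,.08],[.510,-.185,.13],[.499,-.1145,.105],tip]);print(P.round(),R[:,1].round(2))
f=f.copy()
for p in P: cv2.drawMarker(f,tuple(int(round(v)) for v in p),(0,255,255),0,8)
save('w1.png',f)
E
```

```text
2.4 [ 0.52175857 -0.25508596  0.24406118] [-0.26231314 -0.0071175  -0.3682512 ]
[[254. 196.]
 [254. 115.]
 [254.  10.]
 [255. 241.]] [ 0.99  0.16 -0.  ]
```

View pics/w1.png

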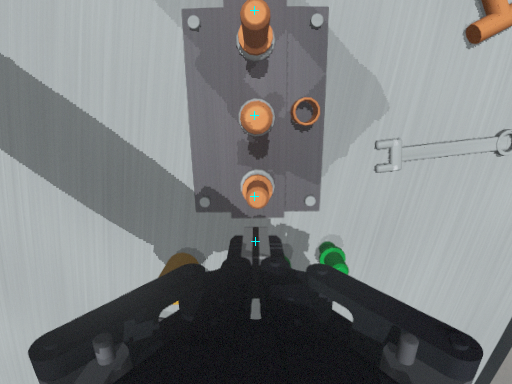

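Emit:
{"method": "arm_command", "body": {"rows": "0 0 -40 0 0 0;0 0 -70 0 0 0;0 0 -82 0 0 0;0 0 -86 0 0 0;0 0 -86 0 0 0"}}

```text
t: 3.02
tool_pos: [0.5225, -0.2555, 0.1595]
tool_rot: [2.039, 2.386, -0.001]
contact_force: [-0.5, 0.2, 0.7]
opening: 0.0004
```

Emit:
{"method": "arm_command", "body": {"rows": "0 0 -1 0 0 0;0 0 -2 0 0 0;0 0 -3 0 0 0;0 0 -4 0 0 0;0 0 -5 0 0 0;0 0 -6 0 0 0;0 0 -6 0 0 0"}}

```text
t: 3.9
tool_pos: [0.5224, -0.2554, 0.1533]
tool_rot: [2.04, 2.386, -0.001]
contact_force: [0.1, 0.8, -1.5]
opening: 0.0002
```

Emit:
{"method": "arm_command", "body": {"rows": "0 0 -1 0 0 0;0 0 -2 0 0 0;0 0 -3 0 0 0;0 0 -4 0 0 0;0 0 -4 0 0 0"}}

```text
t: 4.53
tool_pos: [0.5225, -0.2555, 0.1494]
tool_rot: [2.039, 2.386, -0.001]
contact_force: [-0.1, 0.6, 2.8]
opening: 0.0
```

Emit:
{"method": "arm_command", "body": {"rows": "0 0 -1 0 0 0;0 0 -2 0 0 0;0 0 -3 0 0 0;0 0 -3 0 0 0"}}

```text
t: 5.03
tool_pos: [0.5225, -0.2555, 0.1462]
tool_rot: [2.039, 2.386, -0.001]
contact_force: [1.3, 0.7, 1.9]
opening: 0.0
```

Emit:
{"method": "arm_command", "body": {"rows": "0 0 -1 0 0 0;0 0 -2 0 0 0;0 0 -2 0 0 0;0 0 -2 0 0 0"}}

```text
t: 5.52
tool_pos: [0.5225, -0.2555, 0.1441]
tool_rot: [2.039, 2.386, -0.001]
contact_force: [1.4, -0.3, 3.7]
opening: -0.0001
```

Emit:
{"method": "arm_command", "body": {"rows": "0 0 -1 0 0 0;0 0 -1 0 0 0;0 0 -1 0 0 0"}}

```text
t: 5.9
tool_pos: [0.5225, -0.2555, 0.1435]
tool_rot: [2.039, 2.386, -0.001]
contact_force: [-0.8, 1.0, 5.4]
opening: -0.0001
```

Emit:
{"method": "arm_command", "body": {"rows": "0 0 -1 0 0 0;0 0 -2 0 0 0;0 0 -2 0 0 0;0 0 -2 0 0 0"}}

```text
t: 6.4
tool_pos: [0.5227, -0.2556, 0.1423]
tool_rot: [2.039, 2.386, -0.001]
contact_force: [-2.5, 1.2, 8.6]
opening: -0.0001
```

Emit:
{"method": "arm_command", "body": {"rows": "0 0 10 0 0 0;0 0 60 0 0 0;0 0 110 0 0 0;-12 70 110 0 0 0;-23 141 110 0 0 0;-23 141 110 0 0 0;-23 141 70 0 0 0;-23 141 50 0 0 0;-23 141 42 0 0 0;-23 141 42 0 0 0"}}

```text
t: 7.65
tool_pos: [0.4995, -0.1149, 0.184]
tool_rot: [2.04, 2.386, -0.002]
contact_force: [0.6, 1.0, 0.7]
opening: 0.0001
```

```bash
python3 - <<'E'
from h import *
f,c=grab('scene'); o=monitor.get_obs();print(o['t'],o['tool_pos'])
save('s2.png',cv2.resize(f[90:220,140:290],None,fx=5,fy=4.5,interpolation=cv2.INTER_CUBIC))
E
```

```text
7.7 [ 0.49999971 -0.11505056  0.18487276]
```

View pics/s2.png

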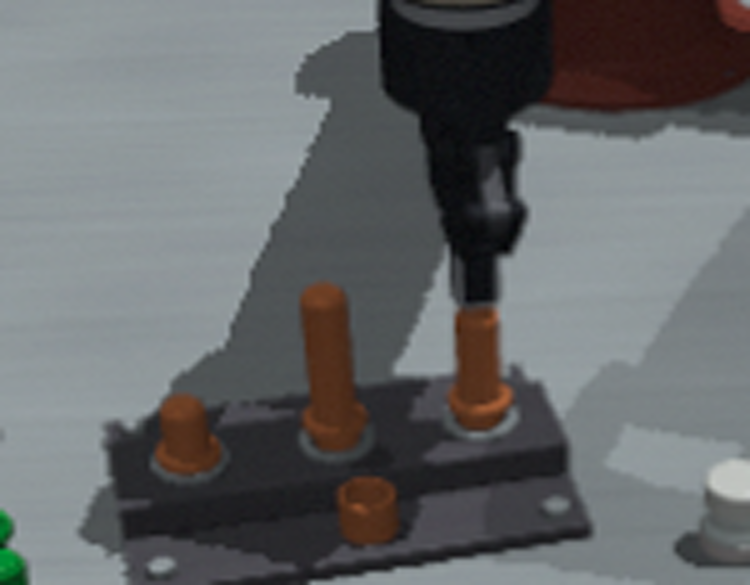

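The short stub at crop (185,440) stands upright with its collar down on its ring. The other two are still raised, and the fingertip hangs centred over the middle stub at (478,310). Now I'll press the middle one; contact should come at TCP z ≈ 0.177 and home at ≈ 0.169.

Emit:
{"method": "arm_command", "body": {"rows": "0 0 -2 0 0 0;0 0 -4 0 0 0;0 0 -6 0 0 0;0 0 -7 0 0 0;0 0 -8 0 0 0;0 0 -9 0 0 0;0 0 -10 0 0 0;0 0 -11 0 0 0;0 0 -12 0 0 0;0 0 -13 0 0 0;0 0 -13 0 0 0"}}

```text
t: 9.07
tool_pos: [0.4999, -0.115, 0.1716]
tool_rot: [2.039, 2.385, -0.001]
contact_force: [1.4, -1.1, 1.0]
opening: -0.0001
```

Emit:
{"method": "arm_command", "body": {"rows": "0 0 -1 0 0 0;0 0 -2 0 0 0;0 0 -2 0 0 0;0 0 -2 0 0 0"}}

```text
t: 9.57
tool_pos: [0.4999, -0.115, 0.1695]
tool_rot: [2.04, 2.385, -0.001]
contact_force: [-0.1, -0.4, 2.4]
opening: -0.0
```

Emit:
{"method": "arm_command", "body": {"rows": "0 0 -1 0 0 0;0 0 -1 0 0 0;0 0 -1 0 0 0;0 0 -1 0 0 0"}}

```text
t: 10.07
tool_pos: [0.5, -0.115, 0.1687]
tool_rot: [2.039, 2.385, -0.001]
contact_force: [-0.6, 0.6, 4.7]
opening: -0.0001
```

Emit:
{"method": "arm_command", "body": {"rows": "0 0 -1 0 0 0;0 0 -2 0 0 0;0 0 -2 0 0 0;0 0 -2 0 0 0"}}

```text
t: 10.58
tool_pos: [0.5002, -0.1151, 0.1675]
tool_rot: [2.039, 2.385, -0.001]
contact_force: [-1.9, -0.0, 8.1]
opening: 0.0
```

Emit:
{"method": "arm_command", "body": {"rows": "0 0 10 0 0 0;0 0 60 0 0 0;0 0 75 0 0 0;5 -35 75 0 0 0;10 -70 75 0 0 0;10 -70 75 0 0 0;10 -70 55 0 0 0;10 -70 42 0 0 0;10 -70 42 0 0 0"}}

```text
t: 11.7
tool_pos: [0.509, -0.1838, 0.2066]
tool_rot: [-2.04, -2.388, 0.003]
contact_force: [-0.3, 0.0, -0.6]
opening: -0.0002
```

Emit:
{"method": "arm_command", "body": {"rows": "0 0 -2 0 0 0;0 0 -4 0 0 0;0 0 -6 0 0 0;0 0 -7 0 0 0;0 0 -8 0 0 0;0 0 -9 0 0 0;0 0 -10 0 0 0;0 0 -11 0 0 0;0 0 -12 0 0 0;0 0 -13 0 0 0;0 0 -13 0 0 0"}}

```text
t: 13.08
tool_pos: [0.5091, -0.1838, 0.1938]
tool_rot: [-2.04, -2.388, 0.003]
contact_force: [-0.1, 0.5, 4.7]
opening: -0.0001
```

Emit:
{"method": "arm_command", "body": {"rows": "0 0 -1 0 0 0;0 0 -2 0 0 0;0 0 -2 0 0 0;0 0 -2 0 0 0"}}

```text
t: 13.58
tool_pos: [0.5094, -0.1839, 0.1926]
tool_rot: [2.04, 2.389, -0.002]
contact_force: [-0.5, 0.7, 6.8]
opening: -0.0001
```

Emit:
{"method": "arm_command", "body": {"rows": "0 0 10 0 0 0;0 0 68 0 0 0;4 55 68 0 0 10;8 110 68 0 0 20;12 165 68 0 0 30;16 220 68 0 0 40;20 275 68 0 0 50;24 330 68 0 0 60;28 385 68 0 0 70;32 423 68 0 0 70;32 423 68 0 0 70;32 423 68 0 0 70"}}

```text
t: 15.08
tool_pos: [0.5411, 0.2386, 0.2601]
tool_rot: [-0.301, -3.127, 0.003]
contact_force: [0.6, -0.2, 0.4]
opening: -0.0002
```

```bash
python3 - <<'E'
from h import *
f,c=grab('wrist');o=monitor.get_obs();print(o['t'],o['tool_pos'],o['contact_force'])
R=Ro.from_rotvec(o['tool_rot']).as_matrix(); tip=o['tool_pos']+R@[0,0,.073]
P=proj(c,[[.541,.239,.091],[.523,.150,.087],tip]);print(P.round(),R[:,1].round(2)); f=f.copy()
for p in P: cv2.drawMarker(f,tuple(int(round(v)) for v in p),(0,255,255),0,8)
g,s=grab('scene')
save('w2.png',np.hstack([f[:,::][:, 56:456],cv2.resize(g[130:226,150:250],(400,384))]))
E
```

```text
15.125 [0.5412142  0.23815432 0.26027705] [ 1.30347645 -0.59165062  0.44018415]
[[256. 194.]
 [161. 192.]
 [255. 241.]] [ 0.19  0.98 -0.  ]
```

View pics/w2.png

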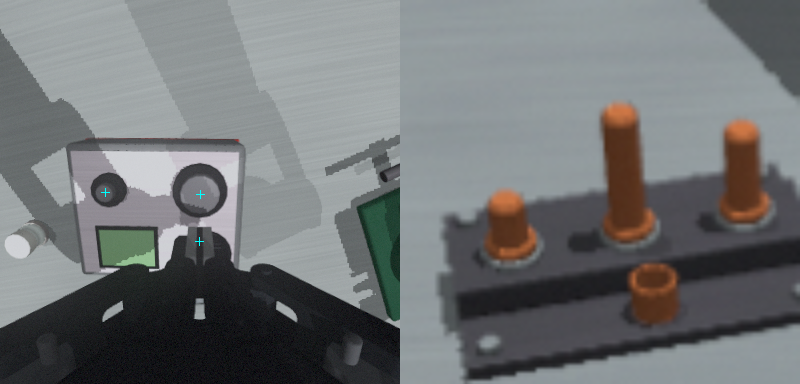

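Emit:
{"method": "arm_command", "body": {"rows": "0 0 -40 0 0 0;0 0 -70 0 0 0;0 0 -85 0 0 0;0 0 -91 0 0 0;0 0 -91 0 0 0"}}

```text
t: 15.8
tool_pos: [0.5418, 0.2378, 0.1701]
tool_rot: [0.304, 3.125, -0.002]
contact_force: [0.3, -0.1, -0.1]
opening: -0.0001
```

Emit:
{"method": "arm_command", "body": {"rows": "0 0 -1 0 0 0;0 0 -2 0 0 0;0 0 -3 0 0 0;0 0 -4 0 0 0;0 0 -5 0 0 0;0 0 -6 0 0 0;0 0 -7 0 0 0;0 0 -8 0 0 0;0 0 -8 0 0 0"}}

```text
t: 16.92
tool_pos: [0.5418, 0.2379, 0.1623]
tool_rot: [0.304, 3.125, -0.002]
contact_force: [-1.5, 0.0, 3.8]
opening: -0.0003
```

Emit:
{"method": "arm_command", "body": {"rows": "0 0 -1 0 0 0;0 0 -2 0 0 0;0 0 -2 0 0 0;0 0 -2 0 0 0"}}

```text
t: 17.42
tool_pos: [0.5418, 0.2379, 0.1604]
tool_rot: [0.304, 3.125, -0.002]
contact_force: [-2.0, -0.9, 5.2]
opening: -0.0001
```

Emit:
{"method": "arm_command", "body": {"rows": "0 0 -1 0 0 0;0 0 -1 0 0 0;0 0 -1 0 0 0"}}

```text
t: 17.8
tool_pos: [0.5419, 0.2379, 0.1601]
tool_rot: [0.304, 3.125, -0.002]
contact_force: [-3.8, -1.3, 8.1]
opening: 0.0
```

Emit:
{"method": "arm_command", "body": {"rows": "0 0 -1 0 0 0;0 0 -1 0 0 0;0 0 -1 0 0 0"}}

```text
t: 18.18
tool_pos: [0.5419, 0.2379, 0.1601]
tool_rot: [0.304, 3.126, -0.002]
contact_force: [-4.5, -1.1, 9.4]
opening: 0.0003
```

Emit:
{"method": "arm_command", "body": {"rows": "0 0 10 0 0 0;0 0 50 0 0 0;0 0 100 0 0 0;0 0 120 0 0 0;0 0 120 0 0 0;0 0 120 0 0 0;0 0 120 0 0 0;0 0 120 0 0 0"}}

```text
t: 19.18
tool_pos: [0.5414, 0.2378, 0.2784]
tool_rot: [-0.304, -3.126, 0.004]
contact_force: [0.1, -0.2, -0.0]
opening: 0.0002
```

```bash
python3 - <<'E'
from h import *
f,c=grab('wrist');o=monitor.get_obs();print(o['t'],o['tool_pos'],o['contact_force'])
g,s=grab('scene')
save('w3.png',np.hstack([f[:, 56:456],cv2.resize(g[120:240,150:275],(400,384))]))
E
```

```text
19.225 [0.54159201 0.23781406 0.27883881] [0.89600681 0.35494081 1.32481746]
```

View pics/w3.png

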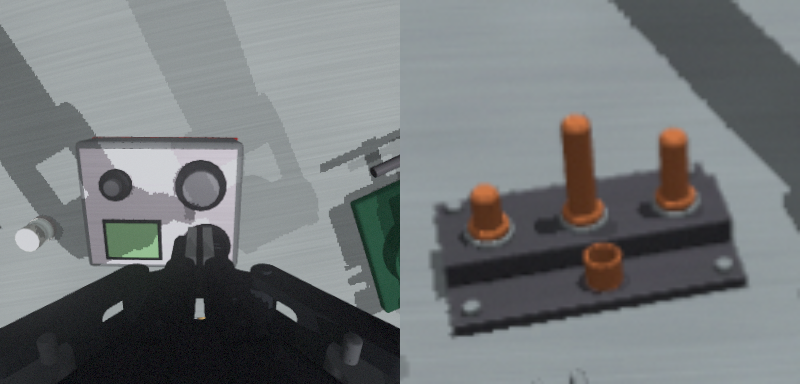

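```bash
python3 -c "
from h import *
print(workorder.finish_job())"
```

```text
the job is handed in; nothing more can be done
None
```

I pressed the three stubs home in order, short, then middle, then tall, then pressed the large button and handed the job in at about 19 s of the 61 s. No verdict was reported.

- **Stubs:** Each moved at a few newtons, then the force climbed as the collar met its ring. The last readings were 8.6 N (short), 8.1 N (middle) and 6.8 N (tall), well under 30 N. The three final tool heights agree with the stub lengths to within 0.3 mm. The last picture shows all three upright with their collars on the rings.
- **Large button:** It reached a hard stop at TCP z = 0.160 m, with readings up to 9.4 N against a limit of 40 N. It was then released with the tool 118 mm above that stop, and the last picture shows it clear of the gripper.
- **Bystanders:** The coupling and the jar appear in the last picture and look unmoved. I did not measure them or re-check the tee, brush, wrench or weight.

**Disagreements:** My two-view heights came out 2–3 mm low on the stubs, and about the same amount (roughly 91 mm against 94–95 mm) on the large button. That the button reached full travel is therefore judged from the force and the hard stop. At that stop there was also about 4.5 N of sideways force. I took it for arm flex, since a smaller one appeared on the stubs, and did not check further.

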